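Monthly test of the bench safety breaker

TASK

Do the monthly safety-breaker test: press the round test button on the supply unit so that its lever drops, let go of the button, and then lift the lever fully back up to its stop. When the lever is up, lay the flat white rectangular inspection tag from the bench flat inside the rimmed tray on top of the supply unit. Leave the plain switch box (the one without a button), its lever and everything else on the bench as they are.

Things in the scene. Friction and masses are not known exactly. Their poses are not given: they have to be found in the camera images.
- unit: supply unit, grey box fixed to the bench, 130 mm deep (x) by 270 wide (y). Origin: centre of the underside; x to its back (away from the robot), y to the left as the robot sees it, z up. The part from y = -135 to +45 mm is 60 high, with the lever (x 0, y -85) and the test button (x -22, y 0); the part from y = +45 to +135 is 50 high, with the tag tray (centre x 0, y +90)
- button_top (a point): centre of the top face of the black test button, 28 mm across, with a steel collar 44 mm across round its foot. The face stands 78 mm above the bench (12 mm above the collar) and goes 8 mm straight down. Axes as those of the unit
- test_button (a joint): travel of the test button in m: 0 out, 0.008 fully pressed. Spring return: about 1 N to start, 4 N at the bottom, plus about 1.5 N from the lever. At 0.006 to 0.007 it tips the lever over, which then falls by its weight. The lever will not stay up while the button is held
- main_lever (a joint): supply unit's lever, rad: 0 up at its stop (leaning 0.2 back from vertical, to the unit's +x), 1.1 dropped (leaning 0.9 forward). It turns about the unit's y axis at x = 0, y = -85 mm, 50 mm above the bench. Below 0.2 it falls back to 0, above it drops to 1.1, by its weight (180 g), almost without friction. When dropped, pushing the bar to the unit's back (3 N) raises it
- main_lever_bar (a point): centre of the lever's crossbar: a black bar 14 mm thick and 56 mm long along the unit's y, 95 mm from the pivot at the end of a 10 mm steel rod. About 143 mm above the bench when up and 109 mm (74 mm in front of the pivot) when dropped
- tray (a point): centre of the floor of the tag tray, 50 mm above the bench; axes as those of the unit. Inside it is 120 mm (x) by 80 mm (y); the steel rim stands 6 mm above the floor; the taller part of the unit next to it stands 10 mm above the floor
- tag: inspection tag: white plastic plate 50 x 30 x 6 mm with a dark eyelet near one end, 25 g, lying flat on the bench in front of the units. Origin: centre of the underside; x along the 50 mm length, y along the 30 mm width, z up
- isolator: plain switch box, fixed, 130 mm deep by 90 mm wide by 60 mm high, beside the supply unit on either side, with one lever of the same shape at its centre and no button or tray. Origin: centre of the underside, axes as those of the unit
- iso_lever_bar (a point): centre of the crossbar of the plain switch box's lever, same bar, 95 mm from its pivot (50 mm above the bench, at the centre of the box); the lever stands stiffly anywhere between up and dropped and must be left so
- washer: steel washer, 42 mm across, 20 mm hole, 5 mm thick, lying on the bench near the tag; origin under its centre
- socket: dark steel spanner socket, tube 28 mm across and 35 mm high, standing near the tag; origin under its centre
- screwdriver: screwdriver 190 mm long lying at the left; its x runs from handle to tip
- wrench: steel spanner 180 mm long lying at the right; its x runs along it
- jar: glass jar of fuses with a black cap, 60 mm across, 75 mm high, at the far left; origin under its centre
- can: metal can, 60 mm across, 110 mm high, at the far right; origin under its centre
Not all that is in view belongs to the job. What is shaped like the tag but red is not meant.

How it is judged:
By the outcome, as a careful person would: the job done as asked, in the order asked, and still so for the second after the job is handed in, with the robot touching nothing.
It also fails if it takes over 56 s, if anything falls off the work surface, if the arm or the gripper's body presses on something with over 40 N, if the wrist force passes 120 N, or if a joint passes its speed limit or range.

ROBOT

A 6-joint arm with a two-finger parallel gripper is mounted at the origin on the work surface. World frame = base frame: x ahead of the robot, y to its left, z up, the work surface at z = 0. Lengths are in m, angles in rad, forces in N, time in s.
With the tool pointing down it reaches from about 0.25 to 0.775 m from the base axis. Payload 4 kg.
Tool frame: the origin (TCP) lies at the very end of the fingers, on their centre line; the grasp point (between the pads) lies 19 mm behind it; y points along the fingers, x is the direction in which the jaws open and shut, and the axes are right-handed (so a half turn about y gives the same grasp; the last joint's range is limited). The gripper opens to 94 mm and grips with 3 to 60 N. Pads are 16 mm wide; open, the fingers measure 119 mm over their backs; the gripper's body (75 mm by 177 mm) begins 78 mm behind the grasp point.
Start: joints at [-1.35, 0.087, 1.371, -0, 1.684, -0.103], TCP at [0.175, -0.521, 0.206] pointing down, gripper open.
Joint ranges: [-3.1, 3.1], [-0.76, 2.03], [0.27, 2.55], [-1.08, 4.22], [0.17, 2.65], [-2.57, 2.57]. Speed limits (rad/s): [2.79, 2.79, 3.14, 3.14, 3.14, 3.14].

INTERFACE

Orientations are given as [roll, pitch, yaw] about the fixed x, y, z axes, in that order (R = Rz(yaw) Ry(pitch) Rx(roll)).
In Python, from bench import robot gives the robot as it stands.
- The arm moves only by the shell command python3 -m handwheel 'ROWS' [OPENING]. ROWS is JSON, a list of rows, each an object with "delta_pos": the shift along the tool's x, y, z in mm, a list of three; "yaw": the turn about the tool's y in rad. A call has 1 to 12 rows; each row is the pose to reach, as a shift and turn from the pose commanded when the call began, along the tool's axes at that moment; what a row does not reach only later rows make up. A row lasts 1/10 s, in which the tool goes at most 50 mm and 8.59 degrees, less where a joint would pass 70% of its speed; a pose out of reach is approached as far as the arm can. A call with a gripper value outside its range is refused whole. OPENING is the closure in counts, from 0 (fully open) to 255 (shut), set as the call begins (- or left out, the last holds). The fingers move at their own pace and stop on an object; the grip force is fixed at half the most. Time passes only in rows, so rows that repeat a pose let the fingers close. It gives the time, the measured TCP pose, the force and the opening at its end, in the units of the state.
- robot.get_obs(): the state, without advancing time (a new reading comes with each control period).
- robot.snapshot(name): name is "side" or "top" or "wrist"; returns a dict with "image" (480x640x3 uint8, red, green, blue), "fx", "fy", "cx", "cy" (pixels), "rvec" (rotation vector, rad) and "tvec" (3), from world to camera coordinates, as OpenCV has them. Camera axes: x right, y down, z forward; pixel columns grow to the right and rows downward; lengths in m; the calibration is good to about 2 mm. A picture is of the moment at which its call begins. There is no depth.
- robot.close_job(): hands the job in, once; it reports no verdict.
The state is a dict: "time": time; "joint_positions": joint angles; "qvel": joint speeds; "joint_torque": joint torques, N m; "tool_pos": TCP position; "ee_rot": TCP orientation; "wrist_force": force on the tool from outside, world axes, zero at the start; "wrist_torque": the same for the moment, N m; "width": finger opening in m.
Only numpy, scipy, OpenCV 4.12 (cv2) and the standard library are available. Lean on these libraries where they do the work, as an engineer would, in place of code of your own. Each camera call takes 0.05 s, during which the arm holds its last target.

## Working session

There is one attempt and no reset: what is moved stays moved. The work goes in short steps, Python scripts to look and compute and a shell command to move; the robot and the scene stay as the last step left them, time stands still between calls to the robot, and variables do not carry over. Pictures are saved under pics/ and viewed, and the job is handed in when it is done.

```bash
mkdir -p pics; ls
cat > h.py <<'E'
import numpy as np, cv2
from bench import robot
def snap(n,f):
    s=robot.snapshot(n); cv2.imwrite('pics/'+f+'.png',cv2.cvtColor(s['image'],cv2.COLOR_RGB2BGR))
    np.savez('pics/'+f+'.npz',**s); return s
def load(f): return dict(np.load('pics/'+f+'.npz'))
def ray(s,u,v):
    R,_=cv2.Rodrigues(np.array(s['rvec'],float)); t=np.array(s['tvec'],float).ravel()
    d=R.T@np.array([(u-s['cx'])/s['fx'],(v-s['cy'])/s['fy'],1.]); return -R.T@t,d/np.linalg.norm(d)
def plane(s,u,v,z):
    o,d=ray(s,u,v); return o+d*(z-o[2])/d[2]
def tri(obs):
    A=np.zeros((3,3));b=np.zeros(3);L=[]
    for s,u,v in obs:
        o,d=ray(s,u,v);P=np.eye(3)-np.outer(d,d);A+=P;b+=P@o;L.append((P,o))
    x=np.linalg.solve(A,b); return x,[round(1000*np.linalg.norm(P@(x-o)),1) for P,o in L]
def proj(s,X):
    p,_=cv2.projectPoints(np.array(X,float).reshape(-1,3),np.array(s['rvec'],float),np.array(s['tvec'],float),np.array([[s['fx'],0,s['cx']],[0,s['fy'],s['cy']],[0,0,1.]]),None); return p.reshape(-1,2)
E
python3 - <<'E'
from h import *
for n in ['side','top','wrist']: 
    s=snap(n,n+'0'); print(n,ray(s,320,240))
print(robot.get_obs())
E
```

```text
pics
side (array([0.08628691, 0.65195734, 0.9985045 ]), array([ 0.33036436, -0.57467803, -0.7487353 ]))
top (array([ 0.39359373, -0.02831569,  1.13089687]), array([ 0.1208912 ,  0.00893169, -0.99262558]))
wrist (array([ 0.24375753, -0.49802341,  0.38469364]), array([-0.23069684, -0.07294339, -0.97028771]))
{'time': 0.15, 'joint_positions': array([-1.35011400e+00,  8.77942925e-02,  1.37186742e+00, -4.33395838e-06,
        1.68358070e+00, -1.03097937e-01]), 'qvel': array([-0.00123736, -0.00287961, -0.00446254, -0.00016825,  0.0001338 ,
       -0.00033381]), 'joint_torque': array([ 4.79743467e-04, -3.40643084e+01, -3.02794540e+01,  7.18195061e-02,
        3.04743054e-02, -1.14308689e-04]), 'tool_pos': array([ 0.17489065, -0.52102852,  0.20458822]), 'ee_rot': array([-1.57063082,  0.00164145, -1.24701641]), 'wrist_force': array([0.53142806, 0.50284887, 0.94633272]), 'wrist_torque': array([ 0.01809379, -0.02795023,  0.01457857]), 'width': 0.09398501920852981}
```

View pics/side0.png

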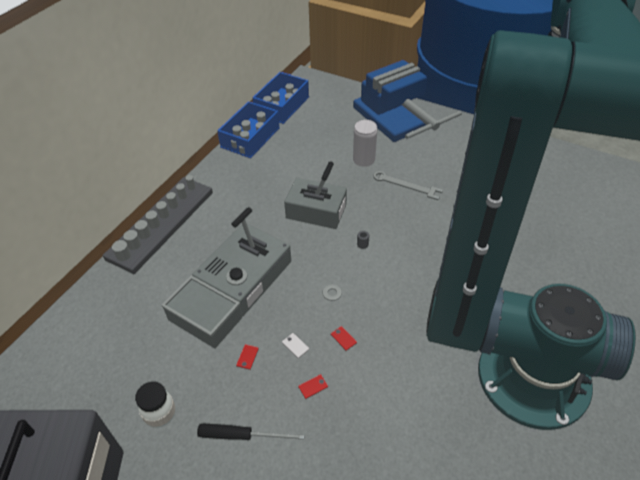

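View pics/top0.png

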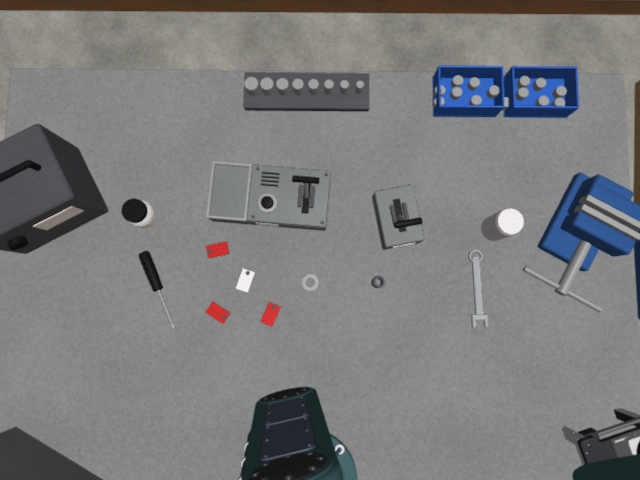

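View pics/wrist0.png

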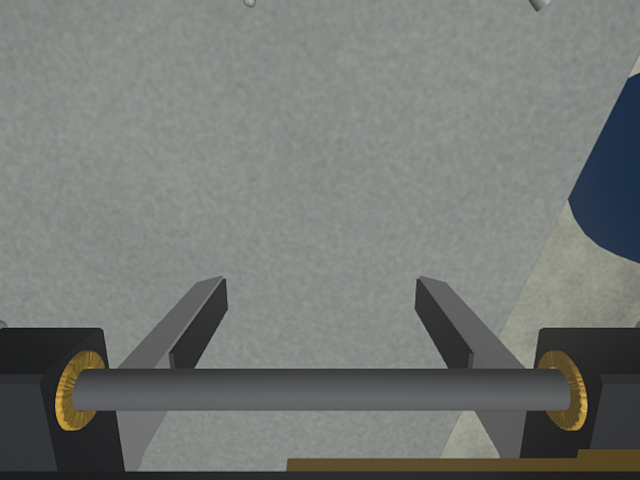

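The side view shows the supply unit, with its button at (236,275), lever bar at (243,217), and the white tag at (295,345). In the top view the button is at (267,203), the bar at (306,180), the tray centre at (230,191) and the tag at (245,280). Next I'll zoom in to get exact pixels.

Run:
```python
from h import *
t=cv2.imread('pics/top0.png');s=cv2.imread('pics/side0.png')
a=cv2.resize(t[150:300,195:345],(600,600),interpolation=cv2.INTER_CUBIC)
b=cv2.resize(s[200:360,155:315],(640,600),interpolation=cv2.INTER_CUBIC) 
b=cv2.resize(s[200:360,155:315],(600,600),interpolation=cv2.INTER_CUBIC)
cv2.imwrite('pics/zt.png',a);cv2.imwrite('pics/zs.png',b)
T=load('top0');S=load('side0')
out={}
for n,q,box in (('top',T,(195,345,235,300)),('side',S,(260,325,330,370))):
    im=q['image'][:, :, ::-1]; m=(im.min(2)>190).astype(np.uint8)
    x0,x1,y0,y1=(195,345,235,300) if n=='top' else (270,320,325,365)
    k=np.zeros_like(m);k[y0:y1,x0:x1]=m[y0:y1,x0:x1]
    cs,_=cv2.findContours(k,cv2.RETR_EXTERNAL,cv2.CHAIN_APPROX_NONE);c=max(cs,key=cv2.contourArea)
    M=cv2.moments(c);r=cv2.minAreaRect(c);print(n,cv2.contourArea(c),r);out[n]=(q,M['m10']/M['m00'],M['m01']/M['m00'],cv2.boxPoints(r))
x,e=tri([out[n][:3] for n in out]);print('tag',x,e)
for n in out:
    for u,v in out[n][3]: print(n,plane(out[n][0],u,v,.006).round(4))
```

```text
top 222.0 ((244.90000915527344, 279.8000183105469), (12.965336799621582, 21.187259674072266), 18.434947967529297)
side 220.0 ((295.2500305175781, 344.2500305175781), (21.920310974121094, 12.727920532226562), 45.0)
tag [0.43416902 0.15618277 0.00044093] [np.float64(0.4), np.float64(0.4)]
top [0.4173 0.1761 0.006 ]
top [0.4639 0.162  0.006 ]
top [0.4547 0.1331 0.006 ]
top [0.4081 0.1474 0.006 ]
side [0.4597 0.1624 0.006 ]
side [0.4545 0.1356 0.006 ]
side [0.4089 0.1521 0.006 ]
side [0.4145 0.1781 0.006 ]
```

View pics/zt.png

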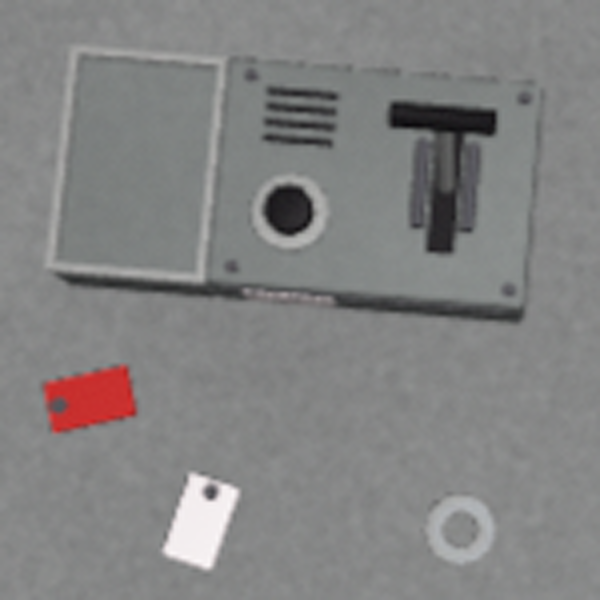

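View pics/zs.png

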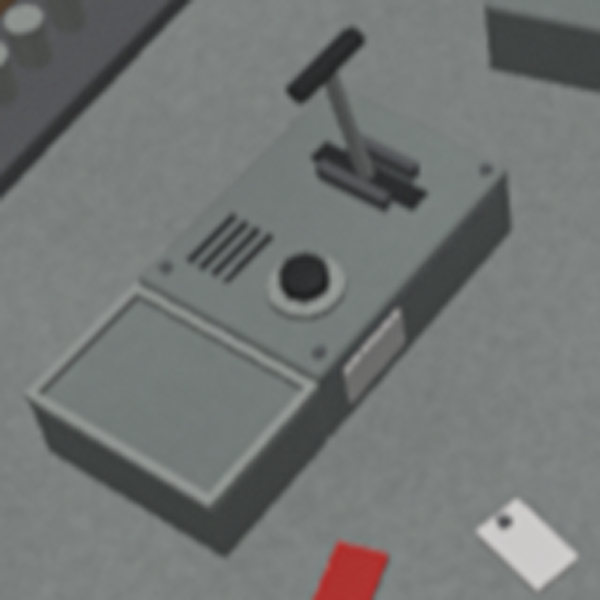

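Zoomed pixels, top: button (290,209), bar (443,118), tray rim outer corners (72,47), (225,60), (204,280), (47,267). Side: button face (303,275), bar (326,65), rim corners (138,288), (316,381), (210,503), (30,395).

Run:
```python
from h import *
T=load('top0');S=load('side0')
t=lambda p:(T,(p[0]+.5)/4-.5+195,(p[1]+.5)/4-.5+150)
s=lambda p:(S,(p[0]+.5)/3.75-.5+155,(p[1]+.5)/3.75-.5+200)
P={}
for n,a,b in [('btn',(290,209),(303,275)),('bar',(443,118),(326,65)),('barL',(390,115),(298,92)),('barR',(496,122),(354,38)),
 ('rBR',(225,60),(138,288)),('rFR',(204,280),(316,381)),('rFL',(47,267),(210,503)),('rBL',(72,47),(30,395))]:
    x,e=tri([t(a),s(b)]);P[n]=x;print(n,x.round(4),e)
print('tray',np.mean([P[k] for k in P if k[0]=='r'],0))
for a,b in (('rFR','rBR'),('rFL','rBL'),('rFL','rFR'),('rBL','rBR'),('barR','barL')):
    d=P[b]-P[a];print(a,b,np.linalg.norm(d).round(4),np.arctan2(d[1],d[0]).round(3))
# unit boxes using top corners front at z=.06
for p in [(535,90),(520,318),(527,305)]: print(plane(*t(p),.06).round(4))
```

```text
btn [0.6076 0.1001 0.0684] [np.float64(0.4), np.float64(0.4)]
bar [0.6419 0.0125 0.1389] [np.float64(0.2), np.float64(0.2)]
barL [0.6419 0.0397 0.1427] [np.float64(0.6), np.float64(0.6)]
barR [ 0.6412 -0.015   0.1359] [np.float64(0.2), np.float64(0.2)]
rBR [0.6962 0.1408 0.0499] [np.float64(0.8), np.float64(0.8)]
rFR [0.5688 0.1488 0.0542] [np.float64(0.3), np.float64(0.3)]
rFL [0.5753 0.2378 0.0522] [np.float64(0.7), np.float64(0.7)]
rBL [0.7024 0.2281 0.0516] [np.float64(1.1), np.float64(1.1)]
tray [0.6356935  0.18889072 0.05196128]
rFR rBR 0.1278 -0.063
rFL rBL 0.1274 -0.076
rFL rFR 0.0892 -1.644
rBL rBR 0.0875 -1.641
barR barL 0.0551 1.558
[ 0.6785 -0.0358  0.06  ]
[ 0.5485 -0.0287  0.06  ]
[ 0.5559 -0.0325  0.06  ]
```

```bash
cat >> h.py <<'E'
from scipy.spatial.transform import Rotation as Ro
def to(p,yaw=None):
    o=robot.get_obs();R=Ro.from_euler('xyz',o['ee_rot']);d=R.inv().apply(np.array(p)-o['tool_pos'])*1000
    # turn about tool y (points down): -world yaw change
    w=0 if yaw is None else -(yaw-o['ee_rot'][2])
    print('delta',d.round(1),'yaw',round(w,3),'dist',np.linalg.norm(d).round(0),'j',o['joint_positions'].round(2))
E
python3 -c "
from h import *
to((.40,-.15,.25),-.6);to((.6075,.1005,.15),-.07)"
```

```text
delta [-280.2  -44.9  331.5] yaw -0.647 dist 436.0 j [-1.35  0.09  1.37 -0.    1.68 -0.1 ]
delta [-451.5   55.4  607.9] yaw -1.177 dist 759.0 j [-1.35  0.09  1.37 -0.    1.68 -0.1 ]
```

```bash
python3 -m handwheel '[{"delta_pos":[-70,-45,83],"yaw":-0.13},{"delta_pos":[-140,-45,166],"yaw":-0.26},{"delta_pos":[-210,-45,249],"yaw":-0.39},{"delta_pos":[-280,-45,331],"yaw":-0.52},{"delta_pos":[-280,-45,331],"yaw":-0.647},{"delta_pos":[-280,-45,331],"yaw":-0.647},{"delta_pos":[-280,-45,331],"yaw":-0.647},{"delta_pos":[-280,-45,331],"yaw":-0.647},{"delta_pos":[-280,-45,331],"yaw":-0.647},{"delta_pos":[-280,-45,331],"yaw":-0.647},{"delta_pos":[-280,-45,331],"yaw":-0.647},{"delta_pos":[-280,-45,331],"yaw":-0.647}]' 255
python3 -c "
from h import *
to((.6075,.1005,.15),-.07)"
```

```text
time: 1.35
tool_pos: [0.3992, -0.1515, 0.2501]
ee_rot: [-1.572, 0.001, -0.601]
wrist_force: [0.6, -0.1, -0.8]
width: 0.0022
delta [ 29.3  99.9 325.7] yaw -0.531 dist 342.0 j [-0.5  -0.19  1.55 -0.    1.79  0.11]
```

```bash
python3 -m handwheel '[{"delta_pos":[7,0,80],"yaw":-0.13},{"delta_pos":[14,0,160],"yaw":-0.26},{"delta_pos":[22,0,240],"yaw":-0.39},{"delta_pos":[29,30,326],"yaw":-0.53},{"delta_pos":[29,60,326],"yaw":-0.53},{"delta_pos":[29,100,326],"yaw":-0.53},{"delta_pos":[29,100,326],"yaw":-0.53},{"delta_pos":[29,100,326],"yaw":-0.53},{"delta_pos":[29,100,326],"yaw":-0.53},{"delta_pos":[29,100,326],"yaw":-0.53},{"delta_pos":[29,100,326],"yaw":-0.53},{"delta_pos":[29,100,326],"yaw":-0.53}]'
python3 - <<'E'
from h import *
to((.6075,.1005,.09),-.07)
snap('wrist','w1');snap('side','s1')
print(proj(load('w1'),[.6075,.1005,.078]))
E
```

```text
time: 2.55
tool_pos: [0.6083, 0.1007, 0.153]
ee_rot: [-1.571, -0.004, -0.072]
wrist_force: [0.0, -0.1, -0.9]
width: 0.0006
delta [-1.  63.  -0.2] yaw -0.002 dist 63.0 j [ 0.07  0.25  1.29 -0.    1.6   0.14]
[[318.84448538 253.00340932]]
```

View pics/w1.png

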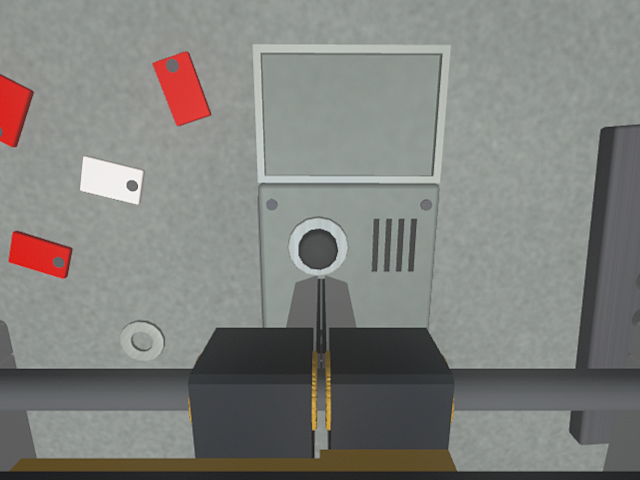

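View pics/s1.png

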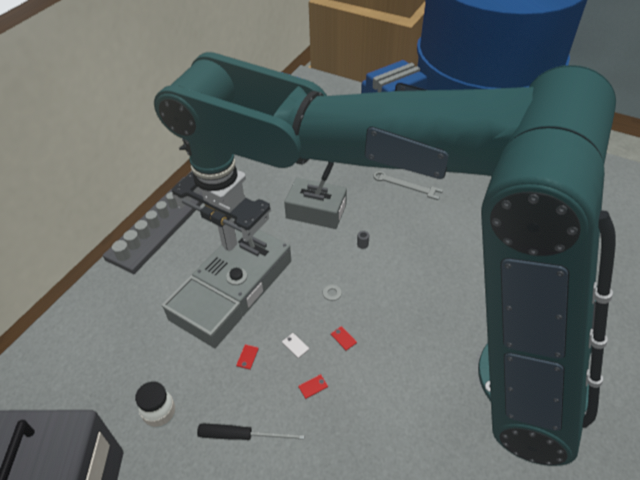

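The wrist view puts the button face at (318,249), about 1 to 2 mm from the predicted (319,253). I'm descending to just above it.

```bash
python3 -m handwheel '[{"delta_pos":[-1,30,1],"yaw":0},{"delta_pos":[-1,60,1],"yaw":0},{"delta_pos":[-1,70,1],"yaw":0},{"delta_pos":[-1,70,1],"yaw":0},{"delta_pos":[-1,70,1],"yaw":0}]'
python3 - <<'E'
from h import *
snap('wrist','w2');o=robot.get_obs();print(o['tool_pos'],o['wrist_force'])
E
```

```text
time: 3.15
tool_pos: [0.6076, 0.103, 0.082]
ee_rot: [-1.571, -0.002, -0.07]
wrist_force: [-0.7, -0.1, 0.5]
width: 0.0005
[0.607953   0.10310599 0.08243054] [-0.55379924  0.44549122 -1.22267235]
```

View pics/w2.png

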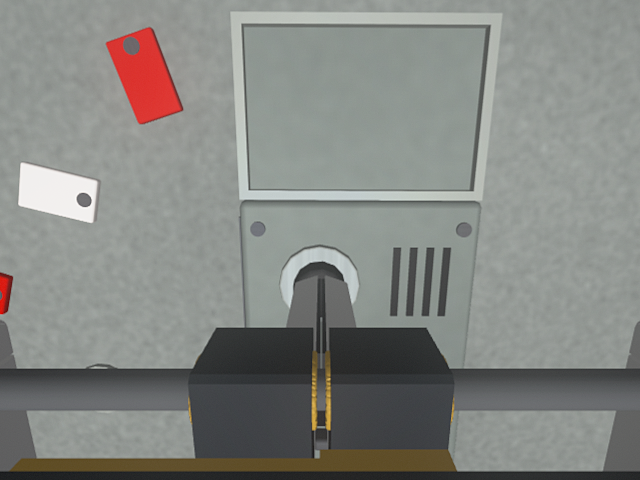

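The fingertips are centred over the button at (320,282). I'll press in steps and watch the force.

```bash
python3 -m handwheel '[{"delta_pos":[0,5,0],"yaw":0},{"delta_pos":[0,9,0],"yaw":0},{"delta_pos":[0,11,0],"yaw":0},{"delta_pos":[0,11,0],"yaw":0},{"delta_pos":[0,11,0],"yaw":0}]'
python3 - <<'E'
from h import *
snap('side','s2');snap('top','t2')
i=cv2.imread('pics/s2.png')[150:350,120:320];j=cv2.imread('pics/t2.png')[100:300,180:380]
cv2.imwrite('pics/c2.png',np.hstack([cv2.resize(k,(400,400)) for k in(i,j)]))
E
```

```text
time: 3.7
tool_pos: [0.6082, 0.1032, 0.0707]
ee_rot: [-1.57, -0.004, -0.07]
wrist_force: [1.8, 0.7, 3.4]
width: 0.0003
```

View pics/c2.png

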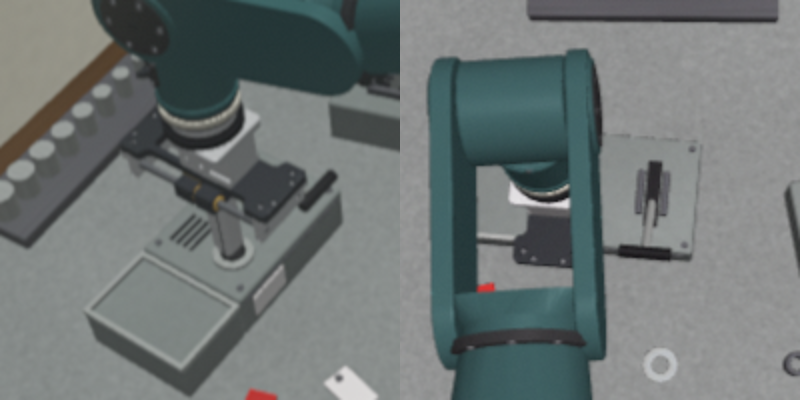

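The lever has dropped: the bar is now at the front of the unit, around top pixel (302,226). Next I release the button and find the bar.

```bash
python3 -m handwheel '[{"delta_pos":[0,-40,0],"yaw":0},{"delta_pos":[0,-80,0],"yaw":0},{"delta_pos":[0,-110,0],"yaw":0},{"delta_pos":[-60,-110,-40],"yaw":0},{"delta_pos":[-95,-110,-75],"yaw":0},{"delta_pos":[-95,-110,-75],"yaw":0},{"delta_pos":[-95,-110,-75],"yaw":0}]'
python3 - <<'E'
from h import *
T=snap('top','t3');S=snap('side','s3');snap('wrist','w3')
print(plane(load('t2'),302.3,226,.109))
i=S['image'][150:350,120:320,::-1];j=T['image'][100:300,180:380,::-1]
cv2.imwrite('pics/c3.png',np.hstack([cv2.resize(k,(400,400)) for k in(i,j)]))
to((.505,.023,.093),-.07)
E
```

```text
time: 4.5
tool_pos: [0.5036, 0.0337, 0.1784]
ee_rot: [-1.571, 0.004, -0.072]
wrist_force: [0.7, 1.0, 0.4]
width: 0.0005
[0.54765876 0.01887129 0.109     ]
delta [ -0.6  85.7 -12.4] yaw 0.0 dist 87.0 j [-0.04  0.    1.51  0.    1.63  0.03]
```

View pics/c3.png

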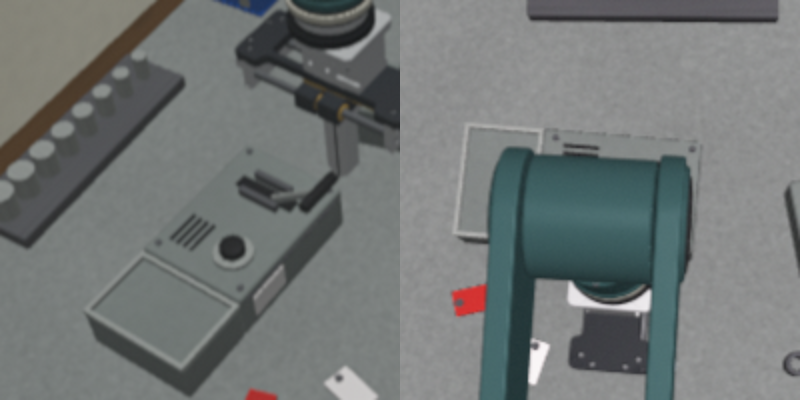

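View pics/w3.png

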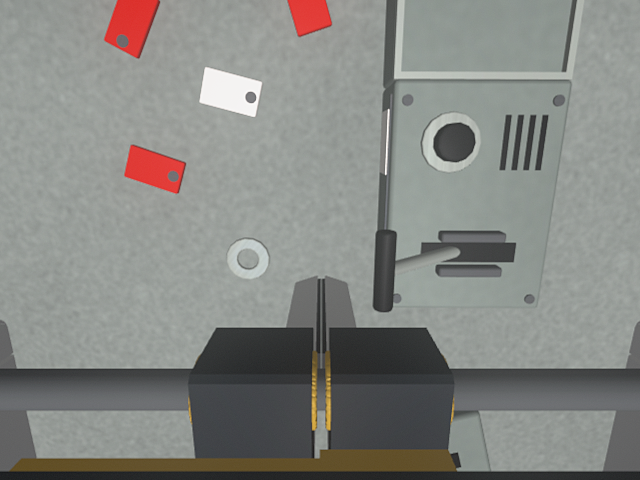

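The bar is at (384,271) in the wrist view, ahead of the fingers, and the button is out again. I'll lower the fingers in front of the bar.

```bash
python3 -m handwheel '[{"delta_pos":[0,0,-13],"yaw":0},{"delta_pos":[0,40,-13],"yaw":0},{"delta_pos":[0,80,-13],"yaw":0},{"delta_pos":[0,86,-13],"yaw":0},{"delta_pos":[0,86,-13],"yaw":0}]'
python3 -m handwheel '[{"delta_pos":[10,0,0],"yaw":0},{"delta_pos":[22,0,0],"yaw":0},{"delta_pos":[32,-2,0],"yaw":0},{"delta_pos":[40,-9,0],"yaw":0},{"delta_pos":[48,-15,0],"yaw":0},{"delta_pos":[48,-15,0],"yaw":0}]'
python3 - <<'E'
from h import *
snap('wrist','w4');print(robot.get_obs()['wrist_force'])
E
```

```text
time: 5.15
tool_pos: [0.5051, 0.0218, 0.092]
ee_rot: [-1.571, 0.004, -0.07]
wrist_force: [0.1, 0.4, -0.0]
width: 0.0005
time: 5.75
tool_pos: [0.5569, 0.0184, 0.1119]
ee_rot: [-1.571, -0.007, -0.07]
wrist_force: [-1.8, 0.8, 0.9]
width: 0.0002
[-1.64748672 -0.62139301  1.11907338]
```

View pics/w4.png

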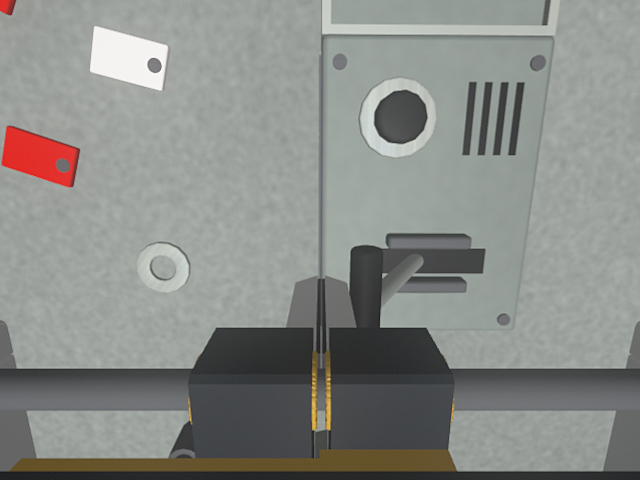

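The fingers are pushing the bar, which is rising with about 2 N. I'll continue to the stop.

```bash
python3 -m handwheel '[{"delta_pos":[12,-4,0],"yaw":0},{"delta_pos":[24,-6,0],"yaw":0},{"delta_pos":[36,-8,0],"yaw":0},{"delta_pos":[48,-8,0],"yaw":0},{"delta_pos":[55,-8,0],"yaw":0},{"delta_pos":[60,-8,0],"yaw":0},{"delta_pos":[63,-8,0],"yaw":0},{"delta_pos":[63,-8,0],"yaw":0},{"delta_pos":[63,-8,0],"yaw":0}]'
python3 - <<'E'
from h import *
snap('wrist','w5');print(robot.get_obs()['wrist_force'])
E
```

```text
time: 6.7
tool_pos: [0.6164, 0.0142, 0.1164]
ee_rot: [-1.571, 0.0, -0.07]
wrist_force: [-0.3, 0.4, -0.6]
width: 0.0006
[-0.37711502 -0.26781586 -0.09469042]
```

View pics/w5.png

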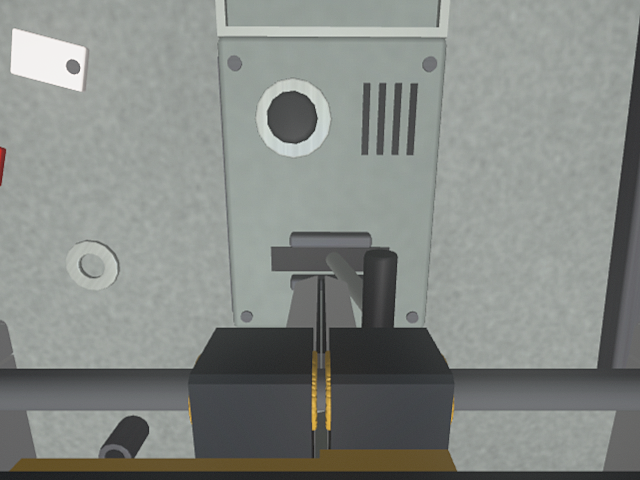

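The lever has fallen past the fingers, which are unloaded. I'm backing off, rising, and going above the tag.

```bash
python3 -m handwheel '[{"delta_pos":[-25,0,0],"yaw":0},{"delta_pos":[-45,-40,0],"yaw":0},{"delta_pos":[-65,-85,0],"yaw":0},{"delta_pos":[-65,-85,0],"yaw":0},{"delta_pos":[-65,-85,0],"yaw":0}]' 80
python3 - <<'E'
from h import *
to((.435,.1555,.16),1.266)
E
```

```text
time: 7.25
tool_pos: [0.5522, 0.0188, 0.2037]
ee_rot: [-1.571, -0.005, -0.07]
wrist_force: [-0.1, 0.2, -1.7]
width: 0.037
delta [-126.7   43.1  128.2] yaw -1.336 dist 185.0 j [-0.07  0.09  1.37 -0.    1.68  0.  ]
```

```bash
python3 -m handwheel '[{"delta_pos":[-30,0,30],"yaw":-0.14},{"delta_pos":[-60,0,60],"yaw":-0.28},{"delta_pos":[-90,10,90],"yaw":-0.42},{"delta_pos":[-127,20,128],"yaw":-0.56},{"delta_pos":[-127,30,128],"yaw":-0.7},{"delta_pos":[-127,43,128],"yaw":-0.84},{"delta_pos":[-127,43,128],"yaw":-0.98},{"delta_pos":[-127,43,128],"yaw":-1.12},{"delta_pos":[-127,43,128],"yaw":-1.26},{"delta_pos":[-127,43,128],"yaw":-1.336},{"delta_pos":[-127,43,128],"yaw":-1.336},{"delta_pos":[-127,43,128],"yaw":-1.336}]'
python3 - <<'E'
from h import *
s=snap('wrist','w6');snap('top','t6');snap('side','s6');print(robot.get_obs()['width'])
m=(s['image'].min(2)>190).astype(np.uint8)
cs,_=cv2.findContours(m,cv2.RETR_EXTERNAL,cv2.CHAIN_APPROX_NONE)
for c in cs:
    if cv2.contourArea(c)>1000:
        r=cv2.minAreaRect(c);print(r);[print(plane(s,u,v,.006).round(4)) for u,v in cv2.boxPoints(r)];print(plane(s,*r[0],.006))
E
```

```text
time: 8.45
tool_pos: [0.4334, 0.1551, 0.157]
ee_rot: [-1.568, 0.001, 1.264]
wrist_force: [-0.5, 0.5, 0.0]
width: 0.0643
0.06442835990930133
((322.5, 231.0), (54.0, 33.0), 90.0)
[0.4086 0.1498 0.006 ]
[0.4172 0.1771 0.006 ]
[0.4639 0.163  0.006 ]
[0.455  0.1347 0.006 ]
[0.43577225 0.15626332 0.006     ]
```

View pics/w6.png

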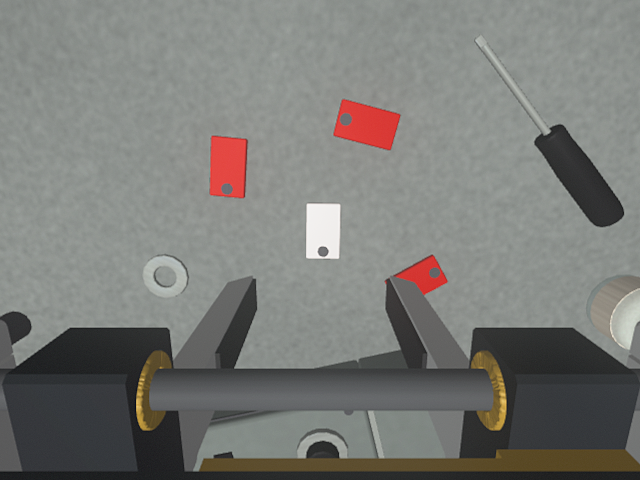

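View pics/s6.png

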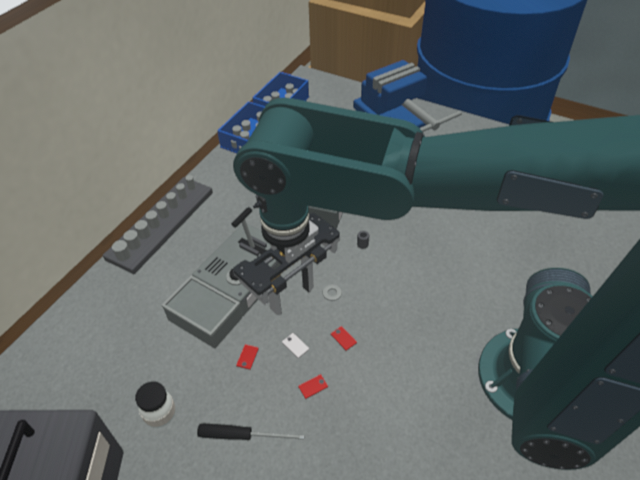

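View pics/t6.png

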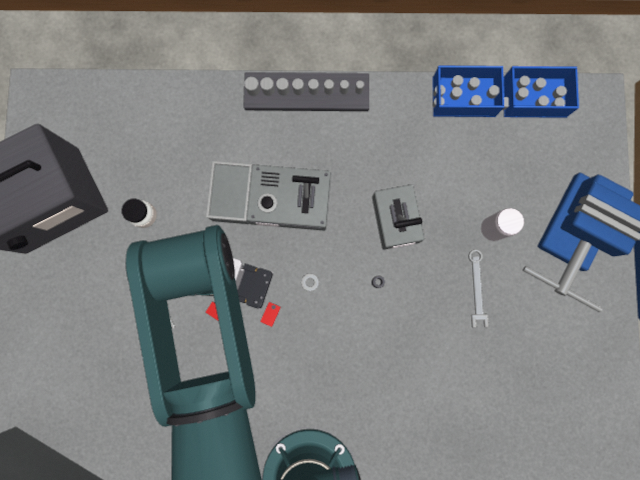

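The lever bar is back at top pixel (306,180), where it began, and the tag is square in the wrist view at (322,231). I'll check the tag height from several views.

Run:
```python
from h import *
ob=[]
for f in ['w1','w3','w4','w6']:
    s=load(f);m=(s['image'].min(2)>195).astype(np.uint8)
    cs,_=cv2.findContours(m,cv2.RETR_EXTERNAL,cv2.CHAIN_APPROX_NONE)
    p=proj(s,[.4355,.156,.006])[0]
    c=[c for c in cs if cv2.contourArea(c)>500 and cv2.pointPolygonTest(c,(float(p[0]),float(p[1])),False)>0]
    r=cv2.minAreaRect(c[0]);ob.append((s,*r[0]));print(f,p,r)
print(tri(ob))
# tray via w1,w2 inner floor corners
to((.4357,.1562,.003),1.266)
```

```text
w1 [110.58200683 180.47242532] ((110.3663101196289, 180.05393981933594), (64.02334594726562, 34.19047546386719), 13.5704345703125)
w3 [229.56874241  92.42688728] ((229.72023010253906, 91.66321563720703), (60.77299880981445, 36.239845275878906), 14.743562698364258)
w4 [128.11992429  58.82058562] ((127.52490234375, 57.906639099121094), (80.71282196044922, 45.928367614746094), 14.931418418884277)
w6 [322.12301068 230.8002542 ] ((322.5, 231.0), (54.0, 33.0), 90.0)
(array([0.43570043, 0.15640506, 0.00672378]), [np.float64(0.1), np.float64(0.2), np.float64(0.2), np.float64(0.1)])
delta [  1.6 154.9  -1.6] yaw -0.001 dist 155.0 j [ 0.22 -0.1   1.65 -0.    1.59 -1.04]
```

```bash
python3 -m handwheel '[{"delta_pos":[2,40,-2],"yaw":0},{"delta_pos":[2,80,-2],"yaw":0},{"delta_pos":[2,120,-2],"yaw":0},{"delta_pos":[2,140,-2],"yaw":0},{"delta_pos":[2,148,-2],"yaw":0},{"delta_pos":[2,148,-2],"yaw":0},{"delta_pos":[2,148,-2],"yaw":0}]'
python3 - <<'E'
from h import *
for i in range(3): snap('wrist','w7');print(robot.get_obs()['tool_pos'])
to((.4357,.1562,.003),1.266)
E
```

```text
time: 9.3
tool_pos: [0.4377, 0.1569, 0.0118]
ee_rot: [-1.573, -0.001, 1.266]
wrist_force: [-0.4, 0.9, 0.3]
width: 0.0644
[0.43805388 0.15691096 0.0122329 ]
[0.43810577 0.15695355 0.01234174]
[0.43797897 0.15690835 0.01223155]
delta [-1.4  9.2  2. ] yaw -0.0 dist 10.0 j [ 0.22  0.02  1.84 -0.    1.28 -1.04]
```

View pics/w7.png

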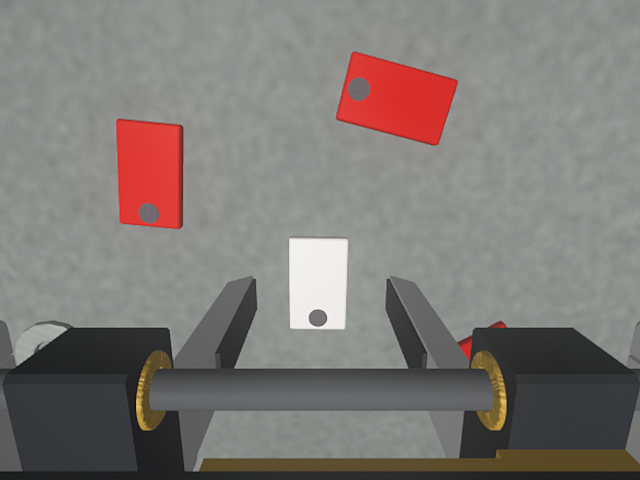

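The tag is centred between the fingers, spanning x 289–348. I'll descend 9 mm and close.

```bash
python3 -m handwheel '[{"delta_pos":[-1,5,2],"yaw":0},{"delta_pos":[-1,9,2],"yaw":0},{"delta_pos":[-1,9,2],"yaw":0},{"delta_pos":[-1,9,2],"yaw":0}]'
python3 -m handwheel '[{"delta_pos":[0,0,0],"yaw":0},{"delta_pos":[0,0,0],"yaw":0},{"delta_pos":[0,0,0],"yaw":0},{"delta_pos":[0,0,0],"yaw":0},{"delta_pos":[0,0,0],"yaw":0},{"delta_pos":[0,0,0],"yaw":0}]' 255
python3 -m handwheel '[{"delta_pos":[0,-30,0],"yaw":0},{"delta_pos":[0,-70,0],"yaw":0},{"delta_pos":[0,-120,0],"yaw":0},{"delta_pos":[0,-150,0],"yaw":0},{"delta_pos":[0,-150,0],"yaw":0},{"delta_pos":[0,-150,0],"yaw":0}]'
python3 - <<'E'
from h import *
snap('wrist','w8'); print(robot.get_obs()['width'])
# tray from w1,w2,w3 frames: rim outer corners
W1=load('w1');W2=load('w2')
for n,a,b in [('FL',(253,44),(231,12)),('BL',(451,44),(502,13)),('BR',(440,183),(482,202)),('FR',(258,183),(239,202))]:
    x,e=tri([(W1,*a),(W2,*b)]);print(n,x.round(4),e)
for n,a,b in [('iFL',(262,53),(244,25)),('iBL',(441,53),(489,26)),('iBR',(434,175),(474,190)),('iFR',(266,175),(250,190))]:
    print(n,plane(W1,*a,.053).round(4),plane(W2,*b,.053).round(4))
to((.6355,.1889,.16),-.07)
E
```

```text
time: 9.85
tool_pos: [0.4341, 0.1562, 0.0012]
ee_rot: [-1.57, 0.0, 1.266]
wrist_force: [1.3, 0.3, -0.2]
width: 0.0645
time: 10.45
tool_pos: [0.4344, 0.1563, 0.0015]
ee_rot: [-1.571, -0.0, 1.266]
wrist_force: [-0.6, 0.4, 0.1]
width: 0.0293
time: 11.05
tool_pos: [0.4344, 0.1563, 0.1515]
ee_rot: [-1.572, -0.0, 1.266]
wrist_force: [-1.0, -0.1, -0.5]
width: 0.0293
0.029258601286267418
FL [0.5739 0.2402 0.0543] [np.float64(0.0), np.float64(0.0)]
BL [0.7046 0.2308 0.0546] [np.float64(0.2), np.float64(0.2)]
BR [0.6958 0.1404 0.061 ] [np.float64(0.3), np.float64(0.3)]
FR [0.5698 0.1503 0.0698] [np.float64(0.3), np.float64(0.3)]
iFL [0.5791 0.2346 0.053 ] [0.5793 0.2345 0.053 ]
iBL [0.6985 0.2262 0.053 ] [0.6993 0.2258 0.053 ]
iBR [0.694  0.1458 0.053 ] [0.6943 0.1456 0.053 ]
iFR [0.5732 0.1544 0.053 ] [0.573 0.154 0.053]
delta [  91.9  -10.4 -182.8] yaw 1.336 dist 205.0 j [ 0.22 -0.09  1.66 -0.    1.58 -1.04]
```

View pics/w8.png

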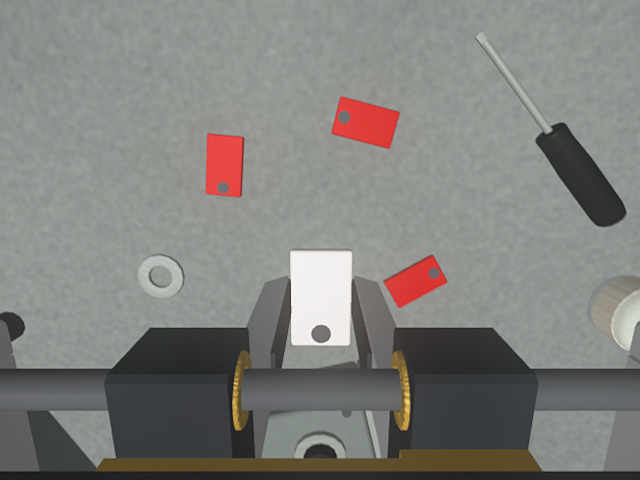

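The tag is held level between the fingers (width 29 mm). The tray's inner centre is about (0.636, 0.190), and its floor is at the stated 50 mm height. Next I carry the tag over.

```bash
python3 -m handwheel '[{"delta_pos":[10,-10,-15],"yaw":0.13},{"delta_pos":[20,-10,-35],"yaw":0.27},{"delta_pos":[30,-10,-55],"yaw":0.4},{"delta_pos":[40,-10,-80],"yaw":0.53},{"delta_pos":[50,-10,-105],"yaw":0.67},{"delta_pos":[60,-10,-130],"yaw":0.8},{"delta_pos":[70,-10,-150],"yaw":0.93},{"delta_pos":[80,-10,-170],"yaw":1.07},{"delta_pos":[92,-10,-183],"yaw":1.2},{"delta_pos":[92,-10,-183],"yaw":1.336},{"delta_pos":[92,-10,-183],"yaw":1.336},{"delta_pos":[92,-10,-183],"yaw":1.336}]'
python3 - <<'E'
from h import *
snap('wrist','w9'); to((.636,.1895,.058),-.07)
E
```

```text
time: 12.3
tool_pos: [0.6354, 0.1888, 0.1589]
ee_rot: [-1.572, 0.004, -0.067]
wrist_force: [0.2, -0.0, -0.3]
width: 0.0296
delta [  0.7 101.7   0.7] yaw 0.002 dist 102.0 j [ 0.2   0.35  1.14 -0.    1.65  0.27]
```

View pics/w9.png

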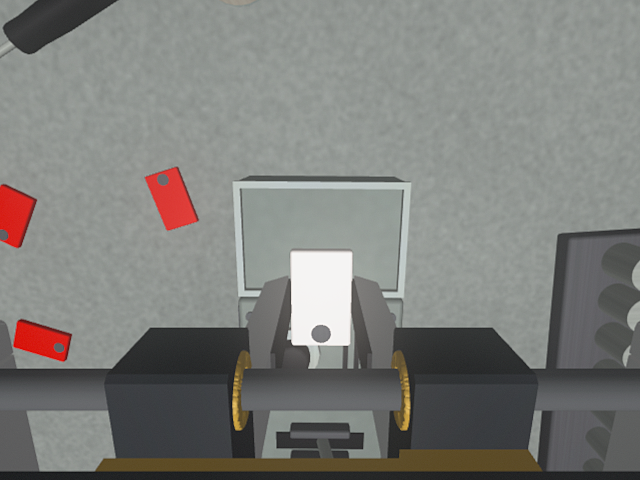

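The tag is over the tray and aligned with it. I'm lowering.

```bash
python3 -m handwheel '[{"delta_pos":[1,40,1],"yaw":0},{"delta_pos":[1,75,1],"yaw":0},{"delta_pos":[1,95,1],"yaw":0},{"delta_pos":[1,97,1],"yaw":0},{"delta_pos":[1,97,1],"yaw":0},{"delta_pos":[1,97,1],"yaw":0}]'
python3 - <<'E'
from h import *
snap('wrist','w10'); to((.636,.1895,.0525),-.07)
E
```

```text
time: 12.95
tool_pos: [0.6387, 0.1902, 0.0667]
ee_rot: [-1.57, -0.003, -0.069]
wrist_force: [0.1, 0.1, -0.3]
width: 0.0292
delta [-2.9 14.5 -1. ] yaw 0.0 dist 15.0 j [ 0.2   0.4   1.27 -0.    1.47  0.27]
```

View pics/w10.png

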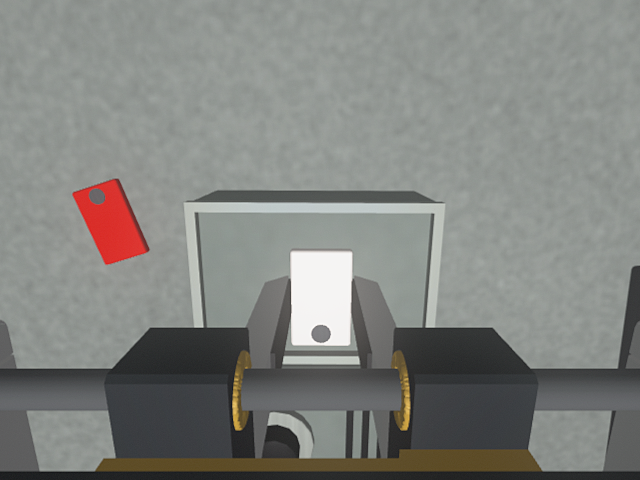

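```bash
python3 -m handwheel '[{"delta_pos":[-2,6,0],"yaw":0},{"delta_pos":[-2,10,0],"yaw":0},{"delta_pos":[-2,12,0],"yaw":0},{"delta_pos":[-2,12,0],"yaw":0},{"delta_pos":[-2,12,0],"yaw":0}]'
python3 - <<'E'
from h import *
snap('wrist','w11'); to((.636,.1895,.0525),-.07);print(robot.get_obs()['wrist_force'])
E
```

```text
time: 13.5
tool_pos: [0.6355, 0.1902, 0.0523]
ee_rot: [-1.571, 0.0, -0.07]
wrist_force: [-0.2, 0.1, -0.2]
width: 0.0292
delta [ 0.4 -0.  -0.6] yaw 0.0 dist 1.0 j [ 0.21  0.41  1.29 -0.    1.45  0.28]
[ 0.25989361 -0.29877119 -0.39210505]
```

View pics/w11.png

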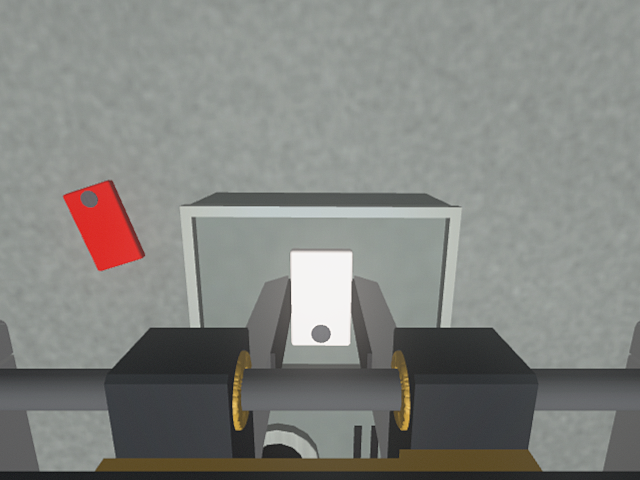

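The tag is inside the rim, about 1 mm above the floor. I'm releasing it with a small opening, then rising.

```bash
python3 -m handwheel '[{"delta_pos":[0,0,0],"yaw":0},{"delta_pos":[0,0,0],"yaw":0},{"delta_pos":[0,0,0],"yaw":0},{"delta_pos":[0,0,0],"yaw":0},{"delta_pos":[0,0,0],"yaw":0}]' 120
python3 -m handwheel '[{"delta_pos":[0,-20,0],"yaw":0},{"delta_pos":[0,-60,0],"yaw":0},{"delta_pos":[0,-110,0],"yaw":0},{"delta_pos":[-50,-150,0],"yaw":0},{"delta_pos":[-100,-150,0],"yaw":0},{"delta_pos":[-150,-150,0],"yaw":0},{"delta_pos":[-200,-150,0],"yaw":0},{"delta_pos":[-250,-150,0],"yaw":0},{"delta_pos":[-260,-150,0],"yaw":0},{"delta_pos":[-260,-150,0],"yaw":0}]'
python3 - <<'E'
from h import *
S=snap('side','s12');T=snap('top','t12')
a,b=S['image'][170:370,130:330,::-1],T['image'][130:330,190:390,::-1]
cv2.imwrite('pics/c12.png',np.hstack([cv2.resize(k,(400,400),interpolation=cv2.INTER_CUBIC) for k in(a,b)]))
T0=load('top0')['image'].astype(int)
for n,(x0,x1,y0,y1) in {'lever':(285,335,170,232),'iso':(370,425,180,250),'washer':(295,390,270,292)}.items():
    print(n,np.abs(T['image'].astype(int)-T0)[y0:y1,x0:x1].max(), np.abs(T['image'].astype(int)-T0)[y0:y1,x0:x1].mean())
E
```

```text
time: 14.05
tool_pos: [0.6356, 0.1901, 0.0525]
ee_rot: [-1.571, -0.0, -0.07]
wrist_force: [2.2, 0.0, -0.2]
width: 0.0499
time: 15.05
tool_pos: [0.374, 0.2087, 0.2034]
ee_rot: [-1.57, -0.002, -0.068]
wrist_force: [-0.3, -0.6, -0.4]
width: 0.0495
lever 11 5.916451612903225
iso 13 6.075584415584416
washer 13 6.83030303030303
```

View pics/c12.png

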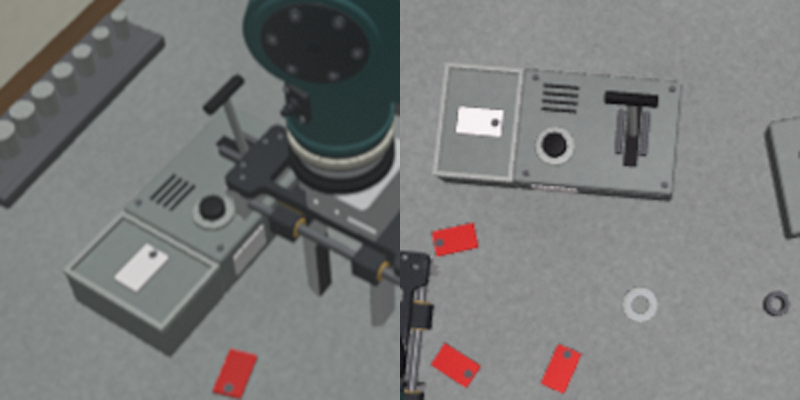

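View pics/t12.png

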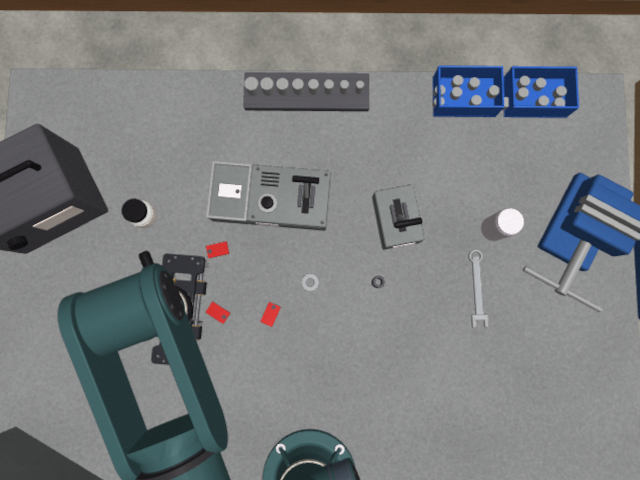

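The tag lies flat and centred in the tray at (230,190). The lever region matches the starting picture pixel for pixel apart from uniform brightness, so it is at its stop, and the other objects are where they started. I'm handing in.

```bash
python3 -c "
from bench import robot
print(robot.close_job())"
```

```text
the job is handed in; nothing more can be done
None
```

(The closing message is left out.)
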